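# Clip the relay module back onto the trigger-box rail

## Task

Fit the loose rail module (the stepped one with a lip and a sprung foot underneath, not the flat-bottomed timer with the dial) onto the steel rail, about the middle of the free stretch between the blocks already seated there. Hold it tilted with its foot end up, hook its lip under the edge of the rail nearest the robot, then rock the other end down until the sprung foot clicks under the far edge and the module sits flat; let go of it and leave the timer where it lies.

Things in the scene. Friction and masses are not known exactly. Their poses are not given: they have to be found in the camera images.
- module_center (a point): Centre, half-way up (41 mm above the lowest face), of the loose rail module: light grey plastic, stepped outline, 80 long (x) x 32 wide (y) x 82 mm high, about 165 g. It starts upright on the table. Its x runs from lip (at -x, turned roughly to the robot) to sprung foot (at +x); z up. Pinch its flat sides, 32 mm apart, high up near the step.
- module: The same module; origin on its lowest face under its centre, axes as module_center. Heights above that face, mm: lip and foot 0 to 22; flat underside that rests on the rail 22; lower housing 22 to 52 (x -40 to 40); upper housing 52 to 82 (x -22 to 22); all 32 wide.
- lip_tip (a point): Tip (upper edge) of the module's fixed lip, at module x = -17 mm, 9 mm above its lowest face. The lip points to +x from a leg whose inner face is at x = -26.5 mm; the slot between lip and underside is 13 mm high, for the 4 mm thick rail edge.
- foot_tip (a point): Tip (upper edge) of the black sprung foot's catch: at rest at module x = 20 mm, 16 mm above its lowest face, pointing to -x. Its underside slopes at about 60 degrees, so pressing it down on the rail's far edge drives it outwards until it springs back under the edge; 4 to 10 N on the foot end does it.
- foot (a joint): Travel of the sprung foot, m: 0 at rest or clicked home, up to 0.009 as it is pushed outwards (module +x); spring 400 N/m, preload 1.6 N.
- free_place (a point): Point on the top face of the steel rail, on its middle line, in the middle of the 156 mm free stretch. x across the rail away from the robot, y along it, z up; 38 mm above the table. A module that is home has its underside on this face, its middle over this line, its x along this x: module_center is then 19 mm above this point.
- rail: Steel rail, 320 long (y), 50 wide (x), top 38 mm above the table, on a fixed white plate 110 x 340 x 6 mm; origin on the table below free_place, same axes. Its edges are 4 mm thick, overhang 16 mm and have 28 mm free below. Beyond the free stretch: at +y two seated modules like the loose one (tops 98 mm above the table), at -y slim terminal blocks (72 mm).
- rail_near_edge (a point): Top corner of the rail edge nearest the robot, in the middle of the free stretch, 25 mm to -x of free_place: the lip hooks under this edge. Axes as the rail.
- timer_center (a point): Bystander: loose flat-bottomed timer block of the same grey plastic, 80 x 32 x 42 mm with a black round dial (26 mm across, 18 mm high) on top, no lip or foot. Point at its centre, 30 mm above the table.

How it is judged:
On the way:
1. the module, tilted foot end up by more than 4 degrees, has its lip under the near edge of the rail in the free stretch (x of lip_tip in the frame of free_place between -0.0235 and -0.01 m and z of lip_tip in the frame of free_place between -0.022 and -0.0035 m and y of lip_tip in the frame of free_place between -0.035 and 0.035 m and angle between module_center's own z axis and vertical above 0.07 rad and z of foot_tip in the frame of free_place above -0.006 m), for 0.1 s.
At the end, for the whole second after the job is handed in: Module flat on the rail (4.5 deg, underside within 3 mm of its top), square to it (7 deg), within 35 mm of the middle of the free stretch, lip and sprung-back foot each at least 1.5 mm under their rail edges, at rest, released (x of lip_tip in the frame of free_place between -0.0235 and -0.01 m and z of lip_tip in the frame of free_place between -0.022 and -0.0035 m and y of lip_tip in the frame of free_place between -0.035 and 0.035 m and x of foot_tip in the frame of free_place between 0.01 and 0.0235 m and z of foot_tip in the frame of free_place between -0.015 and -0.0035 m and value of joint foot below 0.004 m and angle between module_center's own z axis and vertical below 0.08 rad and angle between the x axis of module_center and the x axis of free_place, either way round below 0.12 rad and z of module_center in the frame of free_place between 0.016 and 0.022 m and linear speed of module below 0.02 m/s); the robot touches nothing.
It fails at once if the timer is moved by more than 30 mm (distance of timer_center from where it was at the start of the episode above 0.03 m).
It also fails if it takes over 40 s, if anything falls off the work surface, if the arm or the gripper's body presses on something with over 40 N, if the wrist force passes 120 N, or if a joint passes its speed limit or range.

## Robot

A 6-joint arm with a two-finger parallel gripper is mounted at the origin on the work surface. World frame = base frame: x ahead of the robot, y to its left, z up, the work surface at z = 0. Lengths are in m, angles in rad, forces in N, time in s.
With the tool pointing down it reaches from about 0.3 to 0.875 m from the base axis. Payload 6.4 kg.
Tool frame: the origin (TCP) lies between the finger pads; the fingertips stand 25 mm ahead of it and the grasp point (between the pads) lies 6 mm ahead of it; z points along the fingers, y is the line along which they close (so a half turn about z gives the same grasp; the last joint's range is limited). The gripper opens to 85 mm and grips with 20 to 120 N. Pads are 22 mm wide; open, the fingers measure 114 mm over their backs; the gripper's body (76 mm by 85 mm) begins 54 mm behind the grasp point. The pads swing forward as they close: fully open they stand 13 mm farther back than shut.
Start: joints at [1.089, 0.181, 1.607, -0, 1.354, -0.206], TCP at [0.157, 0.553, 0.256] pointing down, gripper open.
Joint ranges: [-2.99, 2.99], [-0.89, 2.07], [0.3, 2.58], [-1.14, 4.28], [0, 2.63], [-3.12, 3.12]. Speed limits (rad/s): [2.57, 2.57, 3.01, 3.14, 3.14, 3.14].

## Interface

Orientations are given as a unit quaternion [w, x, y, z].
In Python, from bench import ctrl gives the robot as it stands.
- The arm moves only by the tool servo_tool, never from a script. Its argument "series" is text: rows parted by semicolons, each of 7 numbers parted by spaces: the gripper command: -1 is fully open, 1 is shut, values between are in proportion, then the shift along the tool's x, y, z in m, then the turn, a rotation vector about the tool's x, y, z in degrees. A call has 1 to 12 rows; each row is the pose to reach, as a shift and turn from the pose commanded when the call began, along the tool's axes at that moment; what a row does not reach only later rows make up. A row lasts 1/12 s, in which the tool goes at most 41.7 mm and 7.16 degrees, less where a joint would pass 70% of its speed; a pose out of reach is approached as far as the arm can. A call with a gripper value outside its range is refused whole. The fingers move at their own pace and stop on an object; the grip force is fixed at half the most. Time passes only in rows, so rows that repeat a pose let the fingers close. It gives the time, the measured TCP pose, the force, the opening and the grip force at its end, in the units of the state.
- ctrl.get_obs(): the state, without advancing time (a new reading comes with each control period).
- ctrl.camera(name): name is "side" or "top" or "wrist"; returns a dict with "img" (480x640x3 uint8, red, green, blue), "z_map" (480x640 float32, m along the optical axis (not along the pixel's ray), 0 where there is no reading), "fovy" (degrees; the focal length in pixels is half the picture's height over the tangent of half this angle, whatever the lens; pixels are square), "cx", "cy" (the principal point, pixels), "extrinsics" (4x4, takes a point from camera to world coordinates); the wrist camera has in their place "T_tool_cam" (4x4, takes a point from camera to tool coordinates, whose origin is the TCP and whose axes are the flange's). Camera axes: x right, y down, z forward; pixel columns grow to the right and rows downward; lengths in m; the calibration is good to about 2 mm. A picture is of the moment at which its call begins: read the wrist's pose just before it.
- ctrl.hand_in(): hands the job in; it is judged then, once.
The state is a dict: "time_s": time; "q": joint angles; "dq": joint speeds; "joint_efforts": joint torques, N m; "eef_pos": TCP position; "eef_rot": TCP orientation; "wrist_force": force on the tool from outside, world axes, zero at the start; "torque": the same for the moment, N m; "opening": opening from 0.0 (shut) to 1.0 (fully open); "grasp_force": force on a finger pad.
Only numpy, scipy, OpenCV 4.12 (cv2) and the standard library are available. Lean on these libraries where they do the work, as an engineer would, in place of code of your own. Each camera call takes 0.05 s, during which the arm holds its last target. There are 200 camera calls.

## Working session

There is one attempt and no reset: what is moved stays moved. The work goes in short steps, Python scripts to look and compute and a tool call to move; the robot and the scene stay as the last step left them, time stands still between calls to the robot, and variables do not carry over. Pictures are saved under pics/ and viewed, at most 10 in all, crops included, and the job is handed in when it is done.

Besides the shell and the picture viewer there is one more tool, called after "Request:" as name(argument=value, ...) on one line, values as JSON. servo_tool: Moves the arm, as the interface text tells. Its arguments: {"type":"object","properties":{"series":{"type":"string"}},"required":["series"]}

```bash
ls; mkdir -p pics
cat > h.py <<'E'
import numpy as np, cv2
from bench import ctrl
from scipy.spatial.transform import Rotation as R
def cam(n):
    o=ctrl.get_obs(); c=ctrl.camera(n)
    if n=='wrist':
        T=np.eye(4);w,x,y,z=o['eef_rot'];T[:3,:3]=R.from_quat([x,y,z,w]).as_matrix();T[:3,3]=o['eef_pos']
        c['E']=T@np.array(c['T_tool_cam'])
    else: c['E']=np.array(c['extrinsics'])
    c['f']=240/np.tan(np.radians(c['fovy'])/2); return c
def cloud(c):
    v,u=np.mgrid[:480,:640]; z=c['z_map']
    P=np.stack([(u-c['cx'])/c['f']*z,(v-c['cy'])/c['f']*z,z],-1)
    return P@c['E'][:3,:3].T+c['E'][:3,3]
def save(c,n): cv2.imwrite('pics/'+n,c['img'][:,:,::-1])
E
python3 - <<'E'
from h import *
for n in('top','side'):
    c=cam(n);save(c,n+'0.png');print(n,c['f'],c['cx'],c['cy'],np.round(c['E'],3).tolist())
print(ctrl.get_obs())
E
```

```text
pics
top 557.0191451642432 327.18690001312547 236.46094438936134 [[-0.028, -0.997, 0.066, 0.495], [-1.0, 0.029, 0.007, -0.095], [-0.008, -0.066, -0.998, 1.116], [0.0, 0.0, 0.0, 1.0]]
side 566.9660472034362 314.9658278851303 243.72436408385207 [[0.797, -0.394, 0.457, 0.122], [-0.604, -0.518, 0.606, -0.641], [-0.002, -0.759, -0.651, 0.664], [0.0, 0.0, 0.0, 1.0]]
{'time_s': 0.1, 'q': array([ 1.08871460e+00,  1.81470331e-01,  1.60789872e+00,  4.93422750e-05,
        1.35382345e+00, -2.06287224e-01]), 'dq': array([-0.00049018, -0.00150643, -0.00206174,  0.00045231, -0.0004753 ,
       -0.00090236]), 'joint_efforts': array([-1.63137361e-04, -4.45879018e+01, -3.52232194e+01, -2.50359481e-04,
        4.24288010e-03,  1.42163009e-05]), 'eef_pos': array([0.15632474, 0.55286715, 0.2554767 ]), 'eef_rot': array([-2.92592991e-04,  1.37465867e-01,  9.90506181e-01, -7.44880218e-04]), 'wrist_force': array([-0.13530714,  0.66446325,  0.17419728]), 'torque': array([ 0.03310135,  0.01470496, -0.02618949]), 'grasp_force': 0.0, 'opening': 1.0030233458604896}
```

View pics/top0.png

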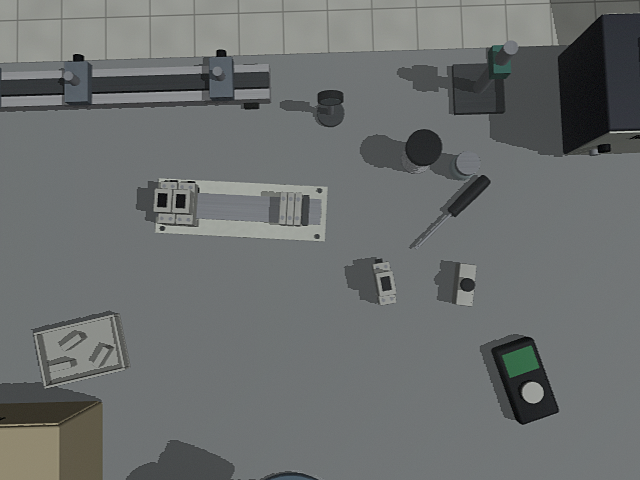

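View pics/side0.png

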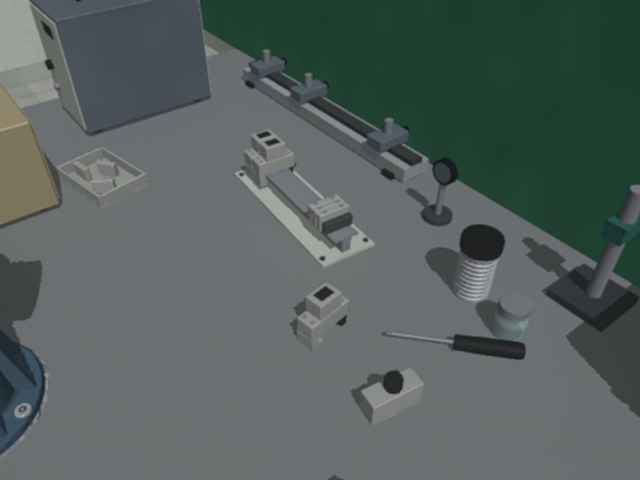

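The top view shows the loose module at (385,283) with its black foot at (378,262) facing away from the robot. The timer is at (465,284), and the rail's free stretch runs from about (198,206) to (277,208). The side view agrees, with the module at (323,315) and the timer at (392,395).

Run:
```python
from h import *
c=cam('top');P=cloud(c)
def sel(u0,u1,v0,v1,z0,z1):
    m=np.zeros((480,640),bool);m[v0:v1,u0:u1]=1
    return m&(P[...,2]>z0)&(P[...,2]<z1)&(c['z_map']>0)
def rect(m,name):
    p=P[m];r=cv2.minAreaRect((p[:,:2]*1000).astype(np.float32));print(name,m.sum(),np.round(p.mean(0),4),r,'zmed',np.median(p[:,2]))
rect(sel(360,410,250,315,.074,.09),'mod upper')
rect(sel(360,410,250,315,.04,.09),'mod all')
rect(sel(440,490,255,315,.035,.048),'timer')
rect(sel(200,276,185,230,.03,.045),'rail free')
rect(sel(150,330,175,245,.03,.045),'rail all')
rect(sel(150,330,175,245,.003,.012),'plate')
rect(sel(150,200,175,230,.06,.11),'mods'); rect(sel(270,310,185,230,.06,.08),'term')
print('table',np.median(P[300:340,250:340,2]))
# plate corner-based line fits of rail edges
```

```text
mod upper 418 [ 0.4742 -0.1936  0.0827] ((474.2549133300781, -193.91641235351562), (43.94376754760742, 32.12629699707031), 8.037043571472168) zmed 0.08282415950917166
mod all 762 [ 0.4747 -0.1928  0.0692] ((474.1371765136719, -193.8834991455078), (79.98444366455078, 32.346065521240234), 8.511085510253906) zmed 0.08012510882237422
timer 559 [ 0.4669 -0.3493  0.0423] ((466.9654541015625, -350.9628601074219), (32.92915344238281, 79.8939208984375), 80.93114471435547) zmed 0.04242231984155942
rail free 1946 [0.6285 0.0851 0.0386] ((628.7084350585938, 85.34920501708984), (150.04205322265625, 50.49354934692383), 85.29320526123047) zmed 0.03853126315603028
rail all 2520 [0.6271 0.0689 0.0386] ((631.5031127929688, 82.18316650390625), (319.1789855957031, 87.8197250366211), 85.05867004394531) zmed 0.0385622257193613
plate 4357 [0.6209 0.0638 0.0066] ((628.7092895507812, 87.6815414428711), (361.3221130371094, 139.7156219482422), 88.3150634765625) zmed 0.006505790649574461
mods 1606 [0.6351 0.1936 0.0852] ((637.86962890625, 196.44204711914062), (68.01082611083984, 80.55766296386719), 85.33834075927734) zmed 0.09519749786321663
term 815 [ 0.6193 -0.0234  0.0708] ((619.6244506835938, -26.355628967285156), (54.62746810913086, 61.998104095458984), 85.47172546386719) zmed 0.07201501571793134
table 0.0007186156526822751
```

```bash
cat >> h.py <<'E'
MOD=np.array([.4742,-.1937]);MY=np.radians(8.2)
RAIL=np.array([.6287,.083]);RY=np.radians(-4.7)
def toolR(yaw,tilt=0):  # tool y = object y, tool z down; tilt lifts the +x (foot) end
    B=R.from_matrix(np.array([[-1,0,0],[0,1,0],[0,0,-1]]).T)
    return R.from_euler('z',yaw)*R.from_euler('y',-tilt)*B
def go(p,Rt):
    o=ctrl.get_obs();w,x,y,z=o['eef_rot'];R0=R.from_quat([x,y,z,w])
    print('t',round(o['time_s'],2),'shift mm',np.round(R0.inv().apply(np.array(p)-o['eef_pos'])*1000,1),'turn',np.round((R0.inv()*Rt).as_rotvec(degrees=True),2))
E
python3 - <<'E'
from h import *
mx=np.array([np.cos(MY),np.sin(MY)])
p=MOD+.006*mx
go([*p,.2],toolR(MY)); go([*p,.067],toolR(MY))
E
```

```text
t 0.15 shift mm [-514.6 -629.4   56.3] turn [ -0.07  -0.03 -24.  ]
t 0.15 shift mm [-514.6 -629.2  189.3] turn [ -0.07  -0.03 -24.  ]
```

Request:
servo_tool(series="-1 -0.25 -0.315 0.028 0 0 -12;-1 -0.25 -0.315 0.028 0 0 -12;-1 -0.25 -0.315 0.028 0 0 -12;-1 -0.25 -0.315 0.028 0 0 -12;-1 -0.25 -0.315 0.028 0 0 -12;-1 -0.25 -0.315 0.028 0 0 -12;-1 -0.25 -0.315 0.028 0 0 -12;-1 -0.25 -0.315 0.028 0 0 -12;-1 -0.25 -0.315 0.028 0 0 -12;-1 -0.25 -0.315 0.028 0 0 -12;-1 -0.25 -0.315 0.028 0 0 -12;-1 -0.25 -0.315 0.028 0 0 -12")

```text
time_s: 1.15
eef_pos: [0.3118, 0.1809, 0.2282]
eef_rot: [-0.0, 0.035, 0.999, 0.0]
wrist_force: [-0.1, 0.6, 0.3]
opening: 1.001
grasp_force: 0.0
```

Run:
```python
from h import *
mx=np.array([np.cos(MY),np.sin(MY)])
go([*(MOD+.006*mx),.2],toolR(MY))
```

```text
t 1.15 shift mm [-194.5 -360.9   28.1] turn [ 1.000e-02 -1.000e-02 -1.227e+01]
```

Request:
servo_tool(series="-1 -0.1945 -0.361 0.028 0 0 -12.3;-1 -0.1945 -0.361 0.028 0 0 -12.3;-1 -0.1945 -0.361 0.028 0 0 -12.3;-1 -0.1945 -0.361 0.028 0 0 -12.3;-1 -0.1945 -0.361 0.028 0 0 -12.3;-1 -0.1945 -0.361 0.028 0 0 -12.3;-1 -0.1945 -0.361 0.028 0 0 -12.3;-1 -0.1945 -0.361 0.028 0 0 -12.3;-1 -0.1945 -0.361 0.028 0 0 -12.3;-1 -0.1945 -0.361 0.028 0 0 -12.3;-1 -0.1945 -0.361 0.028 0 0 -12.3;-1 -0.1945 -0.361 0.028 0 0 -12.3")

```text
time_s: 2.15
eef_pos: [0.4829, -0.1924, 0.1997]
eef_rot: [-0.0, -0.073, 0.997, 0.0]
wrist_force: [-0.4, 0.8, 0.5]
opening: 1.004
grasp_force: 0.0
```

Run:
```python
from h import *
mx=np.array([np.cos(MY),np.sin(MY)])
c=cam('wrist');save(c,'w1.png');P=cloud(c)
m=(P[...,2]>.074)&(P[...,2]<.09)&(np.hypot(P[...,0]-MOD[0],P[...,1]-MOD[1])<.05)
p=P[m];print(m.sum(),p.mean(0),cv2.minAreaRect((p[:,:2]*1000).astype(np.float32)))
go([*(MOD+.006*mx),.067],toolR(MY))
```

```text
2962 [ 0.47276892 -0.19327656  0.08177819] ((474.3441162109375, -193.04345703125), (44.23491287231445, 32.04549026489258), 8.35780143737793)
t 2.2 shift mm [  2.   -2.4 132.5] turn [ 0.1  -0.06  0.28]
```

View pics/w1.png

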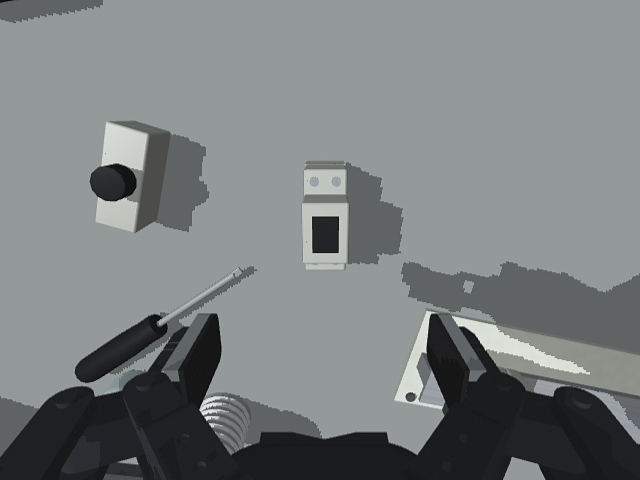

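The wrist view shows the module upright at (325,220) with the timer off to the side. Its measured pose agrees with the top camera's.

Request:
servo_tool(series="-1 0 0 0.03 0 0 0;-1 0 0 0.06 0 0 0;-1 0 0 0.06 0 0 0;-1 0 0 0.06 0 0 0")

```text
time_s: 2.53
eef_pos: [0.4803, -0.188, 0.1392]
eef_rot: [-0.002, -0.075, 0.997, 0.002]
wrist_force: [-0.4, -0.5, 0.4]
opening: 0.997
grasp_force: 0.0
```

```bash
sed -i 's/^MOD=.*/MOD=np.array([.4742,-.1934]);MY=np.radians(8.2)/' h.py
python3 - <<'E'
from h import *
mx=np.array([np.cos(MY),np.sin(MY)])
go([*(MOD+.006*mx),.067],toolR(MY))
E
```

```text
t 2.53 shift mm [ 0.6 -4.7 72.2] turn [ 0.2  -0.19  0.43]
```

Request:
servo_tool(series="-1 0 0 0.02 0 0 0;-1 0 0 0.02 0 0 0;-1 0 0 0.02 0 0 0;-1 0 0 0.02 0 0 0")

```text
time_s: 2.87
eef_pos: [0.4823, -0.1909, 0.1221]
eef_rot: [0.001, -0.074, 0.997, -0.001]
wrist_force: [0.5, -0.9, 0.7]
opening: 0.995
grasp_force: 0.0
```

Run:
```python
from h import *
mx=np.array([np.cos(MY),np.sin(MY)])
go([*(MOD+.006*mx),.067],toolR(MY));print(ctrl.get_obs()['dq'])
```

```text
t 2.87 shift mm [ 2.4 -1.2 55.1] turn [-0.08  0.09  0.34]
[-0.00629462  0.00018292 -0.00608927 -0.0009596  -0.00674925 -0.00193303]
```

Request:
servo_tool(series="-1 0.001 -0.001 0.03 0 0 0;-1 0.001 -0.001 0.053 0 0 0;-1 0.001 -0.001 0.053 0 0 0;-1 0.001 -0.001 0.053 0 0 0;1 0.001 -0.001 0.053 0 0 0;1 0.001 -0.001 0.053 0 0 0;1 0.001 -0.001 0.053 0 0 0;1 0.001 -0.001 0.053 0 0 0;1 0.001 -0.001 0.053 0 0 0;1 0.001 -0.001 0.053 0 0 0;1 0.001 -0.001 0.053 0 0 0;1 0.001 -0.001 0.053 0 0 0")

```text
time_s: 3.87
eef_pos: [0.4813, -0.1925, 0.0683]
eef_rot: [0.001, -0.074, 0.997, -0.0]
wrist_force: [-1.0, 0.6, 6.4]
opening: 0.367
grasp_force: 59.7
```

Request:
servo_tool(series="1 0 0 -0.03 0 0 0;1 0 0 -0.06 0 0 0;1 0 0 -0.09 0 0 0;1 0 0 -0.12 0 0 0;1 0 0 -0.12 0 0 0;1 0 0 -0.12 0 0 0;1 0 0 -0.12 0 0 0")

```text
time_s: 4.45
eef_pos: [0.48, -0.1917, 0.1863]
eef_rot: [-0.001, -0.074, 0.997, 0.0]
wrist_force: [-1.1, -0.1, -1.5]
opening: 0.37
grasp_force: 60.6
```

```bash
cat >> h.py <<'E'
G=np.array([.0072,0,.0683]) # TCP in module frame
def hook(lip,tilt,y=0):  # TCP pose: lip_tip at rail-frame (x,z) mm, module tilted (deg)
    t=np.radians(tilt);Rm=R.from_euler('z',RY)*R.from_euler('y',-t)
    L=np.array([*RAIL,.038])+R.from_euler('z',RY).apply([lip[0]/1e3,y,lip[1]/1e3])
    return L+Rm.apply(G-np.array([-.017,0,.009])),toolR(RY,t)
E
python3 - <<'E'
from h import *
o=ctrl.get_obs();print(o['eef_pos'],o['wrist_force'],o['opening'])
c=cam('wrist');save(c,'w2.png')
P=cloud(c);w,x,y,z=o['eef_rot'];R0=R.from_quat([x,y,z,w])
Q=R0.inv().apply((P-o['eef_pos']).reshape(-1,3)).reshape(P.shape)
g=c['img'].astype(int);m=(g.min(-1)>90)&(abs(Q[...,1])<.02)&(Q[...,0]>-.06)&(Q[...,0]<.06)&(Q[...,2]>-.04)&(Q[...,2]<.05)
q=Q[m]*1000
for lo,hi in((-20,-8),(10,24)):
    s=q[(q[:,2]>lo)&(q[:,2]<hi)]
    if len(s):print(lo,hi,len(s),np.percentile(s,[1,50,99],axis=0).round(1).tolist())
P1,R1=hook((-17,60),25);go(P1,R1);print(P1)
E
```

```text
[ 0.47996085 -0.19167604  0.18632275] [-1.05500266 -0.06553677 -1.54826101] 0.3700949756359917
-20 -8 7279 [[-14.3, -18.2, -14.6], [14.4, -0.2, -13.3], [28.8, 18.2, -8.4]]
10 24 4455 [[27.8, -15.7, 10.6], [37.6, -0.1, 16.5], [46.7, 15.3, 23.1]]
t 4.5 shift mm [-168.5  253.9   23.8] turn [  2.98 -25.03  12.97]
[0.60863907 0.08464931 0.16197141]
```

View pics/w2.png

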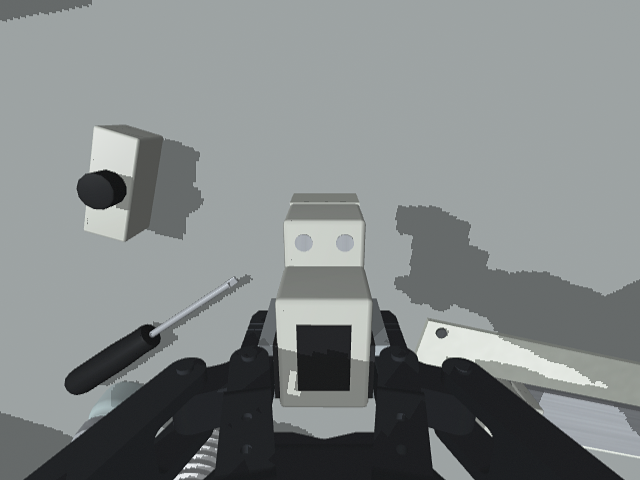

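The wrist view shows the module held squarely, with its top at (325,360). The offset measured in the grip is TCP at module x = 7 mm, z = 68.3 mm.

```bash
sed -i 's/^G=.*/G=np.array([.0070,0,.0683])/' h.py
python3 - <<'E'
from h import *
go(*hook((-38,60),27))
E
```

```text
t 4.5 shift mm [-145.7  259.3   24.1] turn [  3.21 -27.02  12.93]
```

Request:
servo_tool(series="1 -0.018 0.032 0 0.4 -3.4 1.6;1 -0.036 0.065 0 0.8 -6.8 3.2;1 -0.055 0.097 0 1.2 -10.1 4.8;1 -0.073 0.13 0 1.6 -13.5 6.5;1 -0.091 0.162 0 2 -16.9 8.1;1 -0.109 0.194 0 2.4 -20.3 9.7;1 -0.127 0.227 0.012 2.8 -23.6 11.3;1 -0.146 0.259 0.024 3.2 -27 12.9;1 -0.146 0.259 0.024 3.2 -27 12.9;1 -0.146 0.259 0.024 3.2 -27 12.9;1 -0.146 0.259 0.024 3.2 -27 12.9;1 -0.146 0.259 0.024 3.2 -27 12.9")

```text
time_s: 5.5
eef_pos: [0.5866, 0.0846, 0.1628]
eef_rot: [0.234, 0.04, 0.971, -0.011]
wrist_force: [0.6, -0.2, -1.5]
opening: 0.367
grasp_force: 60.8
```

Run:
```python
from h import *
o=ctrl.get_obs();print(o['eef_pos'],np.abs(o['dq']).max())
go(*hook((-38,60),27));go(*hook((-38,15),27));go(*hook((-38,-8.5),27));go(*hook((-17,-8.5),27))
```

```text
[0.58662448 0.08457974 0.16280141] 0.015393693991896126
t 5.5 shift mm [1.8 1.9 0.3] turn [-0.1   0.05  0.03]
t 5.5 shift mm [22.3  2.  40.4] turn [-0.1   0.05  0.03]
t 5.5 shift mm [33.   2.  61.3] turn [-0.1   0.05  0.03]
t 5.5 shift mm [14.2  2.  70.8] turn [-0.1   0.05  0.03]
```

Request:
servo_tool(series="1 0.009 0.002 0.014 0 0 0;1 0.015 0.002 0.027 0 0 0;1 0.022 0.002 0.04 0 0 0;1 0.022 0.002 0.04 0 0 0;1 0.022 0.002 0.04 0 0 0;1 0.022 0.002 0.04 0 0 0")

```text
time_s: 6.0
eef_pos: [0.5865, 0.0865, 0.1188]
eef_rot: [0.235, 0.04, 0.971, -0.01]
wrist_force: [0.7, -0.1, -1.1]
opening: 0.37
grasp_force: 60.9
```

Run:
```python
from h import *
c=cam('side');cv2.imwrite('pics/s1.png',cv2.resize(c['img'][100:300,200:420,::-1],None,fx=3,fy=3)[:600])
# top cam: rail again, module corner check
w=cam('wrist');P=cloud(w)
Rr=R.from_euler('z',RY)
Q=Rr.inv().apply((P-np.array([*RAIL,.038])).reshape(-1,3)).reshape(P.shape)*1000
m=(abs(Q[...,2])<1.5)&(abs(Q[...,1])<70)&(abs(Q[...,0])<40)&(w['z_map']>0);print(m.sum(),Q[m].min(0),Q[m].max(0),np.percentile(Q[m],[2,98],axis=0))
go(*hook((-38,15),27));go(*hook((-38,-8.5),27));go(*hook((-17,-8.5),27))
```

```text
8020 [-25.92841689 -69.99620319  -1.49629639] [26.34242376 69.99597197  1.34854214] [[-24.87509919 -68.17699432  -1.20661305]
 [ 24.25836899  68.13750677   0.62262068]]
t 6.1 shift mm [ 2.3 -0.6  1.6] turn [-0.08  0.27  0.02]
t 6.1 shift mm [13.1 -0.5 22.5] turn [-0.08  0.27  0.02]
t 6.1 shift mm [-5.6 -0.5 32.1] turn [-0.08  0.27  0.02]
```

View pics/s1.png

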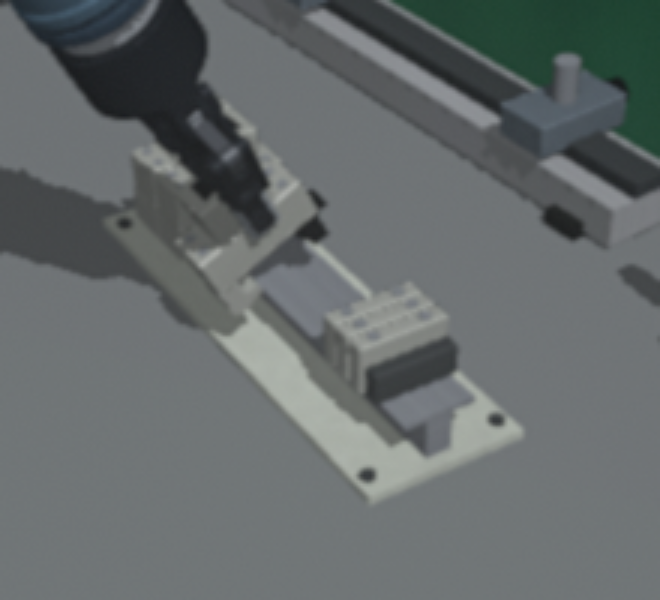

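The side view shows the module tilted foot-up in front of the rail's free stretch. Its lip end is at about (240,295) in the crop and its black foot at (315,215). The wrist depth confirms the rail's centre line, so I'll lower and hook it.

Request:
servo_tool(series="1 0.0065 -0.0005 0.011 0 0 0;1 0.013 -0.0005 0.0225 0 0 0;1 0.013 -0.0005 0.0225 0 0 0;1 0.013 -0.0005 0.0225 0 0 0;1 0.013 -0.0005 0.0225 0 0 0;1 0.013 -0.0005 0.0225 0 0 0")

```text
time_s: 6.6
eef_pos: [0.5852, 0.0872, 0.0931]
eef_rot: [0.235, 0.039, 0.971, -0.01]
wrist_force: [0.4, 0.3, -2.4]
opening: 0.366
grasp_force: 61.0
```

Run:
```python
from h import *
print(ctrl.get_obs()['wrist_force'])
go(*hook((-38,-8.5),27));go(*hook((-17,-8.5),27))
```

```text
[ 0.39172947  0.2932025  -2.37444733]
t 6.6 shift mm [-0.3 -0.6 -0.1] turn [-0.05  0.25  0.07]
t 6.6 shift mm [-18.9  -0.6   9.6] turn [-0.05  0.25  0.07]
```

Request:
servo_tool(series="1 -0.005 0 0.0025 0 0 0;1 -0.0095 0 0.005 0 0 0;1 -0.014 0 0.007 0 0 0;1 -0.019 0 0.0096 0 0 0;1 -0.019 0 0.0096 0 0 0;1 -0.019 0 0.0096 0 0 0;1 -0.019 0 0.0096 0 0 0;1 -0.019 0 0.0096 0 0 0")

```text
time_s: 7.27
eef_pos: [0.6051, 0.0855, 0.0915]
eef_rot: [0.234, 0.039, 0.971, -0.01]
wrist_force: [0.2, 0.7, -1.9]
opening: 0.366
grasp_force: 61.0
```

Run:
```python
from h import *
print(ctrl.get_obs()['wrist_force'])
w=cam('wrist');o=ctrl.get_obs();P=cloud(w)
wq,x,y,z=o['eef_rot'];R0=R.from_quat([x,y,z,wq])
Q=R0.inv().apply((P-o['eef_pos']).reshape(-1,3)).reshape(P.shape)
g=w['img'].astype(int);m=(g.min(-1)>90)&(abs(Q[...,1])<.02)&(abs(Q[...,0])<.06)&(Q[...,2]>-.04)&(Q[...,2]<.03)
q=Q[m]*1000
for lo,hi in((-20,-8),(10,24)):
    s=q[(q[:,2]>lo)&(q[:,2]<hi)]
    print(lo,hi,len(s),np.percentile(s,[1,50,99],axis=0).round(1).tolist())
for a in((-17,-8.5,27),(-17,-8.5,20),(-17,-8.7,13),(-17,-10,9),(-17,-12,5),(-17,-13,0),(-17,-13,-2)): print(a);go(*hook(a[:2],a[2]))
```

```text
[ 0.24592568  0.72869942 -1.93510746]
-20 -8 7231 [[-14.3, -18.1, -14.6], [14.7, -0.2, -13.2], [28.8, 17.5, -8.5]]
10 24 4459 [[27.8, -15.7, 10.5], [37.6, -0.2, 16.5], [46.8, 15.2, 23.2]]
(-17, -8.5, 27)
t 7.32 shift mm [-1.8 -0.6 -1. ] turn [-0.06  0.09  0.07]
(-17, -8.5, 20)
t 7.32 shift mm [-8.9 -0.6  2.4] turn [-0.07  7.09  0.07]
(-17, -8.7, 13)
t 7.32 shift mm [-15.4  -0.6   6.8] turn [-0.07 14.09  0.06]
(-17, -10, 9)
t 7.32 shift mm [-18.3  -0.6  10.7] turn [-0.07 18.09  0.06]
(-17, -12, 5)
t 7.32 shift mm [-20.7  -0.6  15.5] turn [-0.07 22.09  0.06]
(-17, -13, 0)
t 7.32 shift mm [-24.1  -0.6  20.5] turn [-0.08 27.09  0.05]
(-17, -13, -2)
t 7.32 shift mm [-25.5  -0.6  22.2] turn [-0.08 29.09  0.05]
```

No contact force and the grip is unchanged. Rocking down in stages.

Request:
servo_tool(series="1 -0.005 -0.0005 0.0005 0 3.5 0;1 -0.009 -0.0005 0.0024 0 7 0;1 -0.012 -0.0005 0.0045 0 10.5 0;1 -0.0155 -0.0005 0.007 0 14 0;1 -0.0155 -0.0005 0.007 0 14 0;1 -0.0155 -0.0005 0.007 0 14 0;1 -0.0155 -0.0005 0.007 0 14 0")

```text
time_s: 7.9
eef_pos: [0.6225, 0.0835, 0.0926]
eef_rot: [0.115, 0.04, 0.992, -0.006]
wrist_force: [2.6, -1.3, -1.5]
opening: 0.371
grasp_force: 61.4
```

Run:
```python
from h import *
o=ctrl.get_obs();print(o['wrist_force'],o['torque'])
for a in((-17,-8.7,13),(-17,-11,9),(-17,-12.5,5),(-17,-13.3,2),(-17,-13.3,0),(-17,-13.5,-2)): print(a);go(*hook(a[:2],a[2]))
```

```text
[ 2.62040576 -1.34801117 -1.52676995] [-0.18299465 -0.24268228 -0.0776956 ]
(-17, -8.7, 13)
t 7.9 shift mm [ 0.7 -0.   0. ] turn [-0.09  0.28  0.06]
(-17, -11, 9)
t 7.9 shift mm [-2.8 -0.   4.1] turn [-0.09  4.28  0.06]
(-17, -12.5, 5)
t 7.9 shift mm [-6.4 -0.   7.7] turn [-0.09  8.28  0.06]
(-17, -13.3, 2)
t 7.9 shift mm [-9.1 -0.  10.2] turn [-0.09 11.28  0.05]
(-17, -13.3, 0)
t 7.9 shift mm [-10.9  -0.   11.5] turn [-0.1  13.28  0.05]
(-17, -13.5, -2)
t 7.9 shift mm [-12.7  -0.   13. ] turn [-0.1  15.28  0.05]
```

Request:
servo_tool(series="1 -0.0015 0 0.002 0 2 0;1 -0.003 0 0.004 0 4 0;1 -0.005 0 0.006 0 6 0;1 -0.0065 0 0.0077 0 8.3 0;1 -0.0065 0 0.0077 0 8.3 0;1 -0.0065 0 0.0077 0 8.3 0")

```text
time_s: 8.4
eef_pos: [0.6324, 0.083, 0.0901]
eef_rot: [0.045, 0.04, 0.998, -0.003]
wrist_force: [-4.5, 0.4, 15.1]
opening: 0.369
grasp_force: 63.6
```

Run:
```python
from h import *
o=ctrl.get_obs();print(o['wrist_force'],o['torque'])
for a in((-17,-12.5,5),(-17,-13.3,2),(-17,-13.3,0),(-17,-13.5,-2),(-17,-15,-2)): print(a);go(*hook(a[:2],a[2]))
```

```text
[-4.49667252  0.36593594 15.05454976] [-0.06775316  0.2739746   0.0166305 ]
(-17, -12.5, 5)
t 8.4 shift mm [ 2.3 -0.3  3.2] turn [-0.08  0.19  0.07]
(-17, -13.3, 2)
t 8.4 shift mm [-0.7 -0.3  5.4] turn [-0.08  3.19  0.07]
(-17, -13.3, 0)
t 8.4 shift mm [-2.7 -0.3  6.3] turn [-0.09  5.19  0.06]
(-17, -13.5, -2)
t 8.4 shift mm [-4.7 -0.3  7.6] turn [-0.09  7.19  0.06]
(-17, -15, -2)
t 8.4 shift mm [-4.5 -0.3  9.1] turn [-0.09  7.19  0.06]
```

Request:
servo_tool(series="1 -0.001 0 0.003 0 2 0;1 -0.002 0 0.005 0 4 0;1 -0.003 0 0.0065 0 5.5 0;1 -0.003 0 0.0065 0 5.5 0;1 -0.003 0 0.0065 0 5.5 0;1 -0.003 0 0.0065 0 5.5 0")

```text
time_s: 8.9
eef_pos: [0.6359, 0.0827, 0.0845]
eef_rot: [-0.002, 0.041, 0.999, -0.001]
wrist_force: [-4.2, -0.3, 18.8]
opening: 0.366
grasp_force: 64.8
```

```bash
cat >> h.py <<'E'
def modpose(tag=None):
    w=cam('wrist');o=ctrl.get_obs();P=cloud(w)
    if tag: save(w,tag)
    Q=R.from_euler('z',RY).inv().apply((P-np.array([*RAIL,.038])).reshape(-1,3)).reshape(P.shape)*1000
    g=w['img'].astype(int);b=(g.min(-1)>90)&(abs(Q[...,1])<14)&(w['z_map']>0)
    for nm,x0,x1,z0,z1 in(('top',-20,20,50,80),('step',-38,-26,22,45)):
        s=Q[b&(Q[...,0]>x0)&(Q[...,0]<x1)&(Q[...,2]>z0)&(Q[...,2]<z1)]
        if len(s)>50:
            a=np.polyfit(s[:,0],s[:,2],1);print(nm,len(s),'tilt',np.degrees(np.arctan(a[0])).round(2),'z at mid x',np.polyval(a,(x0+x1)/2).round(2),'x',s[:,0].min().round(1),s[:,0].max().round(1))
    print(o['wrist_force'],o['torque'])
E
python3 - <<'E'
from h import *
modpose()
for a in((-17,-13,0),(-17,-15,-2)): go(*hook(a[:2],a[2]))
E
```

```text
top 4798 tilt -0.39 z at mid x 59.98 x -20.0 20.0
step 2128 tilt 0.68 z at mid x 30.44 x -38.0 -26.0
[-3.71845614 -0.08900029 18.66216434] [-0.07850997  0.46033765 -0.03054939]
t 8.95 shift mm [ 0.2 -0.4  0.2] turn [-0.09 -0.26  0.06]
t 8.95 shift mm [-1.9 -0.4  3. ] turn [-0.09  1.74  0.06]
```

The module now sits flat: its top is 60.0 mm above the rail (nominal 60) and its tilt is about 0. I'll give a short extra press, ease off, and release.

Request:
servo_tool(series="1 -0.001 0 0.0015 0 1 0;1 -0.0015 0 0.0025 0 1.5 0;1 -0.0015 0 0.0025 0 1.5 0;1 0 0 -0.001 0 0 0;1 0 0 -0.001 0 0 0;-1 0 0 -0.001 0 0 0;-1 0 0 -0.001 0 0 0;-1 0 0 -0.001 0 0 0;-1 0 0 -0.001 0 0 0;-1 0 0 -0.001 0 0 0;-1 0 0 -0.001 0 0 0;-1 0 0 -0.001 0 0 0")

```text
time_s: 9.95
eef_pos: [0.6338, 0.0826, 0.081]
eef_rot: [-0.006, 0.041, 0.999, -0.0]
wrist_force: [-0.4, 0.5, -0.2]
opening: 1.005
grasp_force: 0.0
```

Run:
```python
from h import *
modpose()
```

```text
top 4891 tilt -0.01 z at mid x 59.81 x -20.0 20.0
step 2171 tilt 0.05 z at mid x 29.95 x -38.0 -26.0
[-0.13369242  0.18083133 -0.50064254] [-0.00712037  0.06998051  0.01867002]
```

Released, and it stays flat with a tilt of 0.0 degrees. I'll retreat straight up and move aside toward the robot for a check from above.

Request:
servo_tool(series="-1 0 0 -0.03 0 0 0;-1 0 0 -0.06 0 0 0;-1 0 0 -0.1 0 0 0;-1 0 0 -0.14 0 0 0;-1 0.04 0 -0.15 0 0 0;-1 0.08 0 -0.15 0 0 0;-1 0.12 0 -0.15 0 0 0;-1 0.16 0 -0.15 0 0 0;-1 0.2 0 -0.15 0 0 0;-1 0.22 0 -0.15 0 0 0;-1 0.22 0 -0.15 0 0 0;-1 0.22 0 -0.15 0 0 0")

```text
time_s: 11.0
eef_pos: [0.4162, 0.1008, 0.2345]
eef_rot: [-0.005, 0.041, 0.999, -0.001]
wrist_force: [0.9, -0.3, 1.0]
opening: 0.999
grasp_force: 0.0
```

Run:
```python
from h import *
c=cam('top');cv2.imwrite('pics/t2.png',cv2.resize(c['img'][160:260,140:340,::-1],None,fx=4,fy=4))
P=cloud(c);Q=R.from_euler('z',RY).inv().apply((P-np.array([*RAIL,.038])).reshape(-1,3)).reshape(P.shape)*1000
for nm,y0,y1 in(('loose',-28,28),('seated',76,145)):
    b=(abs(Q[...,0])<60)&(Q[...,1]>y0)&(Q[...,1]<y1)&(c['z_map']>0)
    for k,z0,z1 in(('top',50,70),('step',24,36),('low',-18,-4)):
        s=Q[b&(Q[...,2]>z0)&(Q[...,2]<z1)]
        if len(s)>5: print(nm,k,len(s),'min',s.min(0).round(1),'max',s.max(0).round(1),'zmed',np.median(s[:,2]).round(2), cv2.minAreaRect(s[:,:2].astype(np.float32)))
t=P[255:315,440:490];t=t[(t[...,2]>.035)&(t[...,2]<.048)];print('timer',t.mean(0))
print(ctrl.get_obs()['eef_pos'])
```

```text
loose top 430 min [-23.3 -17.6  50.8] max [21.4 15.4 67.6] zmed 60.79 ((-1.059539794921875, -1.0702629089355469), (32.76422882080078, 44.65778732299805), 89.37294006347656)
loose step 327 min [-41.3 -18.3  24. ] max [38.7 14.8 35.7] zmed 30.62 ((-1.2515373229980469, -1.7026252746582031), (80.0489273071289, 32.4349479675293), 0.6201236248016357)
loose low 20 min [-41.4 -17.6 -17.6] max [44.2  6.9 -5. ] zmed -11.48 ((1.8724098205566406, -6.757074356079102), (86.85873413085938, 19.523101806640625), 5.1541619300842285)
seated top 857 min [-22.7  80.3  50.6] max [ 21.8 145.   66. ] zmed 60.5 ((-0.47345924377441406, 112.64763641357422), (44.46858596801758, 64.71232604980469), 0.09211419522762299)
seated step 632 min [-40.5  79.6  24.3] max [ 40.1 145.   35.8] zmed 30.58 ((-0.18318939208984375, 112.27296447753906), (80.59982299804688, 65.33261108398438), 0.0870758518576622)
seated low 45 min [-40.6  79.9 -17.9] max [ 47.2 137.   -4.1] zmed -11.94 ((3.5128746032714844, 108.1493148803711), (90.4736328125, 52.82816696166992), 3.1671741008758545)
timer [ 0.46704313 -0.34923815  0.04252506]
[0.41711932 0.10059302 0.23464424]
```

View pics/t2.png

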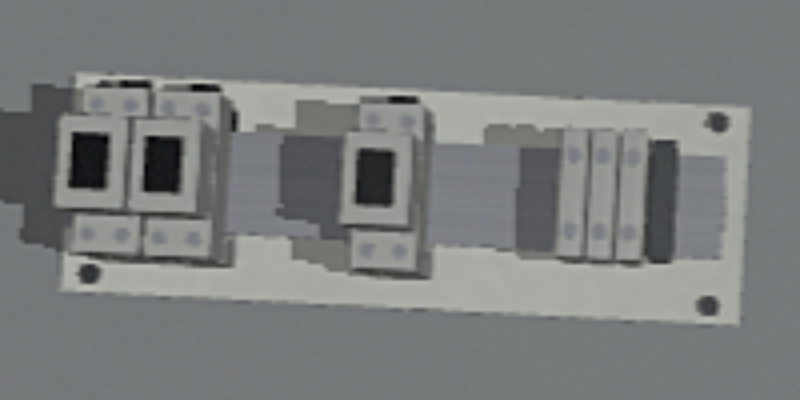

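The crop shows the module at (385,185), flat and square like the seated pair. Its black foot at (404,98) sticks out no further than theirs, so it has sprung back. It is about 1 mm from the rail's middle line, and the timer has not moved.

```bash
python3 -c "
from bench import ctrl
print(ctrl.hand_in())"
```

```text
the job is handed in; nothing more can be done
None
```

The module is on the rail: flat, square and within about 2 mm of the middle of the free stretch. It is released, the sprung foot looks clicked home (judged from the camera view), the timer is where it was, and the job was handed in at about 11 s; no verdict was shown.

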